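# Take the truffle tray off its hooks and serve it turned

### The job

Lift the little hanging tray by its wooden grip up and off the two hooks of its stand, carry it over to the saucer and turn it a quarter turn from the way it hung (either way round), so that a guest can reach in between the bail posts. Keep the tray level and the loose truffle in the middle of the dish the whole way, and finish still holding the tray, at rest, centred about 10 cm above the saucer. Do not touch the truffle, and leave the saucer, cup, bell and cake box where they are.

Things in the scene. Friction and masses are not known exactly. Their poses are not given: they have to be found in the camera images.
- tray: Hanging sample tray, loose, about 0.26 kg: white round dished plate 122 mm across, 25 mm high, with a brass bail (8 mm rod) arching over it. Origin: centre of the plate's underside; z up. The bail's crossbar lies along the tray's y axis, 100 mm above the origin; the bail posts stand at y = +-64 mm, so its open sides look to +x and -x.
- tray_grip (a point): Centre of the wooden grip on the bail's crossbar, 16 mm thick along the tray's x (pinch it across this), 44 mm long along y, 18 mm high. The hook rods pass 40 mm from it on either side along y.
- dish_centre (a point): Lowest point of the dish's upper surface, 8 mm above the tray's origin. The dish is a shallow cone rising 8 degrees from here to 50 mm radius, then a steep lip: the truffle rolls back here while the tray is level and moves smoothly, and runs to the lip if the tray is tipped further or jerked.
- stand: Stand, fixed: wooden foot 190 x 130 x 14 mm and two dark 8 mm bent-rod hooks. Origin: on the counter under the centre of the hung tray; axes as the hung tray's. Posts rise at x = +95 mm, y = +-40 mm to 185 mm height; from their tops the hook rods run towards -x, dip at x = 0 and end in upturned tips at x = -17 mm, 197 mm high.
- truffle_center (a point): Centre of the loose chocolate truffle, a dark brown ball 28 mm in diameter, 20 g, lying in the middle of the dish.
- saucer: White saucer, 118 mm across, 16 mm high, standing loose on the counter; the tray is to be held over it. Origin: centre of its underside.
- espresso_cup: White espresso cup, 65 x 82 x 58 mm, bystander. Origin: centre of its underside.
- call_bell: Brass-coloured counter bell, 82 mm across, 60 mm high, bystander. Origin: centre of its underside.
- cake_box: White cake box, 115 x 85 x 53 mm, bystander. Origin: centre of its underside.
- card_reader: Fixed card reader on a tilted stand between the tray's stand and the saucer, 176 mm (x) x 85 mm (y), rising from about 60 mm at its near end to 131 mm at its far end: carry the tray over or round it. Origin: centre of its underside.
- hang_point (a point): Point on the stand, 185 mm high, where the middle of the tray's crossbar rests, in the dips of both hooks. To free the tray, lift it 20 to 40 mm (the tips then pass under the crossbar, the plate is still under the rods), then draw it level towards the stand's -x by 85 mm or more before going higher or turning.
Mind the look-alikes: they are no part of the job. Leave any blue look-alike of the saucer alone.

How it is judged:
On the way:
1. the tray is off the hooks, drawn clear of them towards the stand's -x, with the truffle in the middle (x of tray_grip in the frame of hang_point below -0.04 m and height (world z) of tray_grip above 0.19 m and contact force between tray and stand below 0.01 N and contact force between the fingers and tray above 1 N and horizontal distance between truffle_center and dish_centre below 0.025 m), for 0.1 s.
At the end, for the whole second after the job is handed in: Held at rest by the gripper alone: dish centre within 30 mm of the saucer's centre (seen from above), underside 60-170 mm above the counter, within 10 degrees of a quarter turn (either way) from the stand, tilt under 0.08 rad, truffle within 12 mm of the dish's centre (horizontal distance between dish_centre and saucer below 0.03 m and height (world z) of tray between 0.06 and 0.17 m and angle between the x axis of tray and the x axis of stand, either way round above 1.4 rad and angle between tray's own z axis and vertical below 0.08 rad and horizontal distance between truffle_center and dish_centre below 0.012 m and distance between truffle_center and dish_centre below 0.022 m and linear speed of tray below 0.03 m/s and angular speed of tray below 0.1 rad/s and contact force between the fingers and tray above 1 N and contact force between tray and saucer below 0.01 N and contact force between tray and stand below 0.01 N); the arm keeps its last pose, push and grip.
It fails at once if the truffle ran out to the lip of the dish or fell off (distance between truffle_center and dish_centre above 0.04 m).
It fails at once if the tray was tipped by more than about 14 degrees (angle between tray's own z axis and vertical above 0.25 rad).
It fails at once if the robot touched the truffle (contact force between any of the fingers, the arm and truffle above 0.05 N).
It fails at once if the saucer, cup, bell or cake box was moved (distance of any of saucer, espresso_cup, call_bell, cake_box from where it was at the start of the episode above 0.02 m).
It also fails if it takes over 64 s, if anything falls off the work surface, if the arm or the gripper's body presses on something with over 40 N, if the wrist force passes 120 N, or if a joint passes its speed limit or range.

### The arm

A 7-joint arm with a two-finger parallel gripper is mounted at the origin on a cart in front of the work surface, level with it; the furniture and walls round the work are solid. World frame = base frame: x ahead of the robot, y to its left, z up, the work surface at z = 0. Lengths are in m, angles in rad, forces in N, time in s.
With the tool pointing down it reaches from about 0.4 to 0.85 m from the base axis. Payload 10.4 kg.
Tool frame: the origin (TCP) lies on the centre line of the jaws, within the pads' length; the fingertips stand 11 mm ahead of it and the grasp point (between the pads) lies 8 mm behind it (tip_reach is the distance from the TCP to the fingertips, in m); z points along the fingers, y is the line along which they close (so a half turn about z gives the same grasp; the last joint's range is limited). The gripper opens to 85 mm and grips with 20 to 120 N. Pads are 22 mm wide; open, the fingers measure 114 mm over their backs; the gripper's body (76 mm by 85 mm) begins 54 mm behind the grasp point. The pads swing forward as they close: fully open they stand 13 mm farther back than shut.
Start: joints at [-1.231, 0.332, -0.065, 1.46, 0.022, 1.35, -0.088], TCP at [0.222, 0.584, 0.242] pointing down, gripper open.
Joint ranges: [-2.6, 2.6], [-0.5, 2.12], [-1.47, 1.34], [0.16, 2.42], [-1.27, 4.41], [0.06, 2.06], [-2.6, 2.6]. Speed limits (rad/s): [2.22, 2.22, 2.79, 2.79, 3.14, 3.14, 3.14].

### API

Orientations are given as a unit quaternion [x, y, z, w].
In Python, from workcell import get_obs, camera, hand_in, tip_reach gives the robot as it stands. The module is installed in compiled form; this text tells all that it offers.
- The arm moves only by the tool move_arm, never from a script. Its argument "plan" is a list of rows, each an object with "delta_pos": the shift along the tool's x, y, z in parts of the range, where 1.0 means 0.75 m, a list of three; "turn": the turn, a rotation vector about the tool's x, y, z in normalised numbers (1 is pi rad), a list of three; "fingers": the closure, from 0 (fully open) to 1 (shut). A call has 1 to 12 rows; each row is the pose to reach, as a shift and turn from the pose commanded when the call began, along the tool's axes at that moment; what a row does not reach only later rows make up. A row lasts 1/8 s, in which the tool goes at most 62.5 mm and 10.7 degrees, less where a joint would pass 70% of its speed; a pose out of reach is approached as far as the arm can. A call with a gripper value outside its range is refused whole. The fingers move at their own pace and stop on an object; "force" is the grip in N (left out, the last holds). Time passes only in rows, so rows that repeat a pose let the fingers close. It gives the time, the measured TCP pose, the force, the opening and the grip force at its end, in the units of the state.
- get_obs(): the state, without advancing time (a new reading comes with each control period).
- camera(name): name is "scene" or "top" or "wrist"; returns a dict with "color" (400x640x3 uint8, red, green, blue), "range_z" (400x640 float32, m along the optical axis (not along the pixel's ray), 0 where there is no reading), "fx", "fy", "cx", "cy" (pixels), "R" (3x3) and "t" (3): a world point X has camera coordinates R X + t; the wrist camera has in their place "tool_from_camera" (4x4, takes a point from camera to tool coordinates, whose origin is the TCP and whose axes are the flange's). Camera axes: x right, y down, z forward; pixel columns grow to the right and rows downward; lengths in m; the calibration is good to about 2 mm. A picture is of the moment at which its call begins: read the wrist's pose just before it.
- hand_in(): hands the job in; it is judged then, once.
The state is a dict: "clock": time; "joint_pos": joint angles; "joint_velocities": joint speeds; "tau": joint torques, N m; "position": TCP position; "ee_rot": TCP orientation; "ft_force": force on the tool from outside, world axes, zero at the start; "torque": the same for the moment, N m; "grip_width": opening from 0.0 (shut) to 1.0 (fully open); "grasp_force": force on a finger pad.
Only numpy, scipy, OpenCV 4.12 (cv2) and the standard library are available. Lean on these libraries where they do the work, as an engineer would, in place of code of your own. Each camera call takes 0.05 s, during which the arm holds its last target. There are 200 camera calls.

## Working session

There is one attempt and no reset: what is moved stays moved. The work goes in short steps, Python scripts to look and compute and a tool call to move; the robot and the scene stay as the last step left them, time stands still between calls to the robot, and variables do not carry over. Pictures are saved under pics/ and viewed, at most 10 in all, crops included, and the job is handed in when it is done.

Besides the shell and the picture viewer there is one more tool, called after "Call:" as name(argument=value, ...) on one line, values as JSON. move_arm: Moves the arm, as the interface text tells. Its arguments: {"type":"object","properties":{"plan":{"type":"array","items":{"type":"object","properties":{"delta_pos":{"type":"array","items":{"type":"number"}},"turn":{"type":"array","items":{"type":"number"}},"fingers":{"type":"number"}}}},"force":{"type":"number"}},"required":["plan"]}

```bash
mkdir -p pics; cat > h.py <<'E'
import numpy as np, cv2
from workcell import get_obs, camera
def cloud(c):
    v,u=np.mgrid[0:400,0:640]; z=c["range_z"]
    P=np.stack([(u-c["cx"])/c["fx"]*z,(v-c["cy"])/c["fy"]*z,z],-1)
    W=(P-c["t"])@c["R"]   # R^T (P-t)
    W[z==0]=np.nan
    return W
E
python3 - <<'E'
from h import *
o=get_obs(); print({k:np.round(v,3) for k,v in o.items()})
for n in("scene","top"):
    c=camera(n); cv2.imwrite(f"pics/{n}0.png",c["color"][...,::-1]); np.savez(f"{n}0.npz",**c)
    print(n,np.round(-c["R"].T@c["t"],3),c["fx"],np.round(c["R"],2).tolist())
E
```

```text
{'clock': np.float64(0.0), 'joint_pos': array([-1.231,  0.333, -0.065,  1.461,  0.022,  1.35 , -0.089]), 'joint_velocities': array([-0.   , -0.   , -0.002,  0.   ,  0.001,  0.   , -0.002]), 'tau': array([ 0.0000e+00, -6.2544e+01,  4.9000e-02, -3.9161e+01,  1.6000e-02,
        1.0000e-02, -0.0000e+00]), 'position': array([0.222, 0.584, 0.242]), 'ee_rot': array([ 0.18 ,  0.984, -0.001, -0.   ]), 'ft_force': array([ 0.153, -0.735, -0.441]), 'torque': array([ 0.029,  0.019, -0.002]), 'grasp_force': np.float64(0.0), 'grip_width': np.float64(1.002)}
scene [-0.375 -0.574  1.055] 505.19925415597095 [[0.55, -0.83, -0.02], [-0.54, -0.34, -0.77], [0.63, 0.44, -0.64]]
top [0.225 0.078 1.473] 509.7664923208968 [[0.02, -1.0, 0.01], [-0.97, -0.03, -0.23], [0.23, -0.0, -0.97]]
```

View pics/scene0.png

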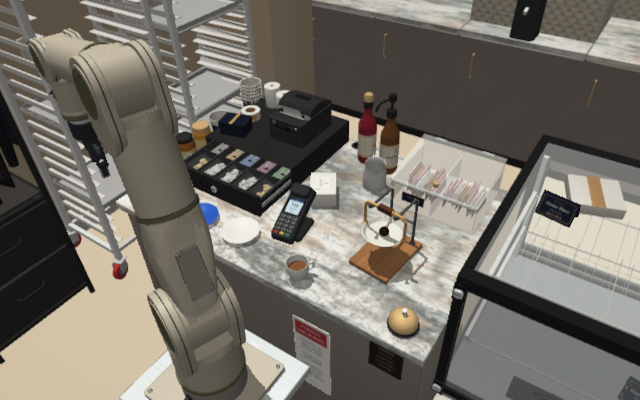

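View pics/top0.png

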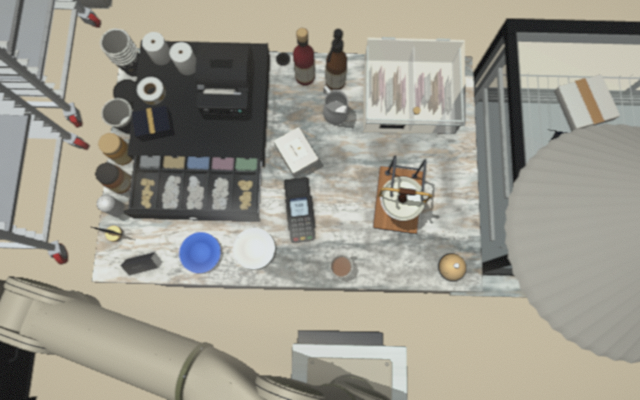

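The overview shows the tray on its stand at top (402,198), the white saucer at (253,249), the card reader at (299,210) and the blue decoy at (200,253). The arm is parked on the left.

```bash
python3 - <<'E'
from h import *
T=dict(np.load("top0.npz")); S=dict(np.load("scene0.npz"))
W=cloud(T); V=cloud(S)
a=cv2.resize(T["color"][150:245,360:450],None,fx=4.2,fy=4.2,interpolation=cv2.INTER_CUBIC)
b=cv2.resize(S["color"][185:285,340:432],None,fx=4,fy=4,interpolation=cv2.INTER_CUBIC)
H=max(a.shape[0],b.shape[0]); f=lambda i:np.pad(i,((0,H-i.shape[0]),(0,0),(0,0)))
cv2.imwrite("pics/crop.png",np.hstack([f(a),f(b)])[...,::-1]); print(a.shape,b.shape)
hsv=cv2.cvtColor(T["color"],cv2.COLOR_RGB2HSV)
# saucer: white, height 5-22mm, around pixel
def fit(W,m):
    P=W[m]; x,y=P[:,0],P[:,1]; return P
m=np.zeros((400,640),bool); m[222:275,225:280]=1
P=W[m&(hsv[...,1]<30)&(hsv[...,2]>150)&(W[...,2]>0.006)]
(c,r)=cv2.minEnclosingCircle(P[:,:2].astype(np.float32)); print("saucer",c,r,P[:,:2].mean(0),np.nanmax(P[:,2]))
# foot
for n,C,Wd in(("top",T,W),("scene",S,V)):
    h=cv2.cvtColor(C["color"],cv2.COLOR_RGB2HSV)
    box=(abs(Wd[...,0]-0.45)<.3)&(Wd[...,1]<0.05)&(Wd[...,1]>-.35)
    foot=box&(abs(Wd[...,2]-.014)<.006)&(h[...,1]>80)&(h[...,0]<20)
    P=Wd[foot]; print(n,"foot",len(P),cv2.minAreaRect(P[:,:2].astype(np.float32)))
    hi=box&(Wd[...,2]>.15)&(Wd[...,2]<.24)
    Q=Wd[hi]; k=np.isfinite(Q[:,0]); 
    v,u=np.nonzero(hi)
    for q,p,col in list(zip(Q,zip(u,v),C["color"][hi]))[::6]: print(p,np.round(q,3),col)
E
```

```text
(399, 378, 3) (400, 368, 3)
saucer (0.41265255212783813, 0.28058117628097534) 0.08495334535837173 [0.41344839 0.27709137] 0.022130823654790573
top foot 986 ((0.50021892786026, -0.1586104780435562), (0.35439687967300415, 0.18145011365413666), 14.877552032470703)
(np.int64(395), np.int64(155)) [ 0.65  -0.108  0.175] [122 118 110]
(np.int64(395), np.int64(157)) [ 0.642 -0.107  0.184] [83 85 86]
(np.int64(393), np.int64(159)) [ 0.647 -0.106  0.151] [79 80 82]
(np.int64(394), np.int64(160)) [ 0.634 -0.104  0.184] [80 83 84]
(np.int64(394), np.int64(161)) [ 0.63  -0.104  0.186] [78 80 83]
(np.int64(426), np.int64(161)) [ 0.633 -0.189  0.184] [133 135 132]
(np.int64(424), np.int64(162)) [ 0.631 -0.184  0.181] [71 73 77]
(np.int64(423), np.int64(163)) [ 0.636 -0.186  0.156] [60 62 63]
(np.int64(396), np.int64(164)) [ 0.622 -0.109  0.184] [117 121 116]
(np.int64(395), np.int64(165)) [ 0.62  -0.106  0.185] [85 88 89]
(np.int64(395), np.int64(166)) [ 0.617 -0.106  0.185] [81 83 85]
(np.int64(395), np.int64(167)) [ 0.613 -0.106  0.187] [91 89 86]
(np.int64(395), np.int64(168)) [ 0.611 -0.106  0.
[... 9508 characters left out ...]
.179  0.185] [126 100  57]
(np.int64(394), np.int64(218)) [ 0.526 -0.172  0.189] [54 55 56]
(np.int64(400), np.int64(218)) [ 0.539 -0.183  0.184] [124 111  89]
(np.int64(395), np.int64(219)) [ 0.521 -0.178  0.192] [38 38 39]
(np.int64(403), np.int64(219)) [ 0.538 -0.192  0.185] [144 114  63]
(np.int64(402), np.int64(220)) [ 0.539 -0.189  0.18 ] [123 113  97]
(np.int64(404), np.int64(221)) [ 0.539 -0.195  0.179] [135 109  66]
(np.int64(404), np.int64(223)) [ 0.538 -0.196  0.174] [122 107  86]
(np.int64(404), np.int64(225)) [ 0.538 -0.197  0.167] [126 113  91]
(np.int64(404), np.int64(227)) [ 0.534 -0.199  0.164] [116 103  77]
(np.int64(404), np.int64(229)) [ 0.538 -0.198  0.154] [106  89  58]
```

View pics/crop.png

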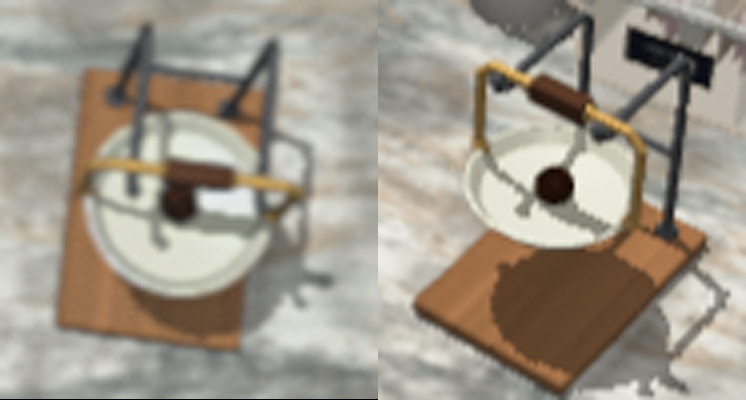

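The crop shows the dark hooks reaching from the posts at the back towards the robot, with the brass bail resting in their dips. The wooden grip is at left-crop (200,173), about top pixel (407,191), and the truffle sits centred. Next I'll fit these precisely.

```bash
cat >> h.py <<'E'
from scipy.spatial.transform import Rotation as Ro
def delta(target,yaw_y):
    """tool-frame shift and turn to bring TCP to target with tool y at world angle yaw_y (deg), pointing down"""
    o=get_obs(); R0=Ro.from_quat(o["ee_rot"]); a=np.radians(yaw_y)
    y=np.array([np.cos(a),np.sin(a),0]); z=np.array([0,0,-1.]); R1=Ro.from_matrix(np.stack([np.cross(y,z),y,z],1))
    d=np.asarray(target)-o["position"]
    print("clock",o["clock"],"pos",np.round(o["position"],4),"delta",np.round(R0.inv().apply(d),4),"turn",np.round((R0.inv()*R1).as_rotvec(),4))
E
python3 - <<'E'
from h import *
for n in("top","scene"):
    C=dict(np.load(n+"0.npz")); W=cloud(C); h=cv2.cvtColor(C["color"],cv2.COLOR_RGB2HSV)
    box=(abs(W[...,0]-.547)<.04)&(abs(W[...,1]+.137)<.075)&(W[...,2]>.175)&(W[...,2]<.21)
    r=C["color"].astype(int)
    brass=box&(r[...,0]-r[...,2]>45)&(r[...,0]>120)
    wood=box&(h[...,1]>95)&(r[...,0]<115)&(r[...,0]-r[...,2]>15)&(abs(W[...,1]+.137)<.035)
    P=W[brass]; l=cv2.fitLine(P[:,:2].astype(np.float32),cv2.DIST_HUBER,0,.01,.01).ravel()
    Q=W[wood]; print(n,"bar dir deg",np.degrees(np.arctan2(l[1],l[0])),"pt",l[2:],len(P),"z",P[:,2].max(),"wood",Q.mean(0),Q.min(0),Q.max(0),len(Q))
    print("bar x at y=-.137",l[2]+(-.137-l[3])*l[0]/l[1], "y ends",P[:,1].min(),P[:,1].max())
    for s in(-.108,-.18):
        m=(W[...,2]>.176)&(W[...,2]<.21)&(abs(W[...,1]-s)<.03)&(W[...,0]>.57)&(W[...,0]<.66)&(h[...,1]<40)
        P=W[m]; l=cv2.fitLine(P[:,:2].astype(np.float32),cv2.DIST_HUBER,0,.01,.01).ravel(); print("hook",np.degrees(np.arctan2(l[1],l[0])),l[2:],"y at x=.547",l[3]+(.547-l[2])*l[1]/l[0])
    m=(np.hypot(W[...,0]-.413,W[...,1]-.277)<.085)&(h[...,1]<40)&(r[...,0]>175)&(W[...,2]>.005)&(W[...,2]<.03)
    m=cv2.morphologyEx(m.astype(np.uint8),cv2.MORPH_OPEN,np.ones((5,5)))
    c=max(cv2.findContours(m,cv2.RETR_EXTERNAL,cv2.CHAIN_APPROX_NONE)[0],key=cv2.contourArea)
    c=cv2.convexHull(c)[:,0].astype(float)
    d=np.c_[(c[:,0]-C["cx"])/C["fx"],(c[:,1]-C["cy"])/C["fy"],np.ones(len(c))]@C["R"]; o=-C["R"].T@C["t"]
    X=o+d*((.015-o[2])/d[:,2])[:,None]; print("saucer",cv2.fitEllipse(X[:,:2].astype(np.float32)))
    m=(W[...,2]>.03)&(W[...,0]<1)&(W[...,0]>.3)&(W[...,1]<.25)&(W[...,1]>-.02)
    print("tallest on route",np.nanmax(W[...,2][m&(W[...,0]<.7)]))
delta([.547,-.137,.35],-7.4)
E
```

```text
top bar dir deg 83.61812 pt [ 0.549417   -0.13265248] 90 z 0.19334337068194185 wood [ 0.54669578 -0.13442826  0.19176759] [ 0.54071233 -0.15567313  0.17646828] [ 0.55313536 -0.11563024  0.19982101] 67
bar x at y=-.137 0.54893076 y ends -0.2003697212705462 -0.07055466094554809
hook -6.669206 [ 0.6130942  -0.10397585] y at x=.547 -0.096247576
hook -5.1658583 [ 0.602043   -0.18345845] y at x=.547 -0.17848222
saucer ((0.4135027229785919, 0.27634212374687195), (0.116358682513237, 0.11777935922145844), 40.91990661621094)
tallest on route 0.13607638492549046
scene bar dir deg 83.52024 pt [ 0.54398245 -0.15454309] 74 z 0.19652890408009518 wood [ 0.54352971 -0.13716591  0.19014796] [ 0.53412717 -0.15860347  0.18016953] [ 0.55673189 -0.11485688  0.19780946] 102
bar x at y=-.137 0.54597497 y ends -0.19948953596999683 -0.07012435117530855
hook -7.0868583 [ 0.59885687 -0.10199094] y at x=.547 -0.0955439
hook -7.1427717 [ 0.5988414  -0.18331099] y at x=.547 -0.17681448
saucer ((0.4108680784702301, 0.2790142595767975), (0.11578788608312607, 0.11689119786024094), 137.75794982910156)
tallest on route 0.13235438325202703
clock 0.1 pos [0.2217 0.584  0.2416] delta [-0.56   -0.5588 -0.1077] turn [-1.1000e-03  9.0000e-04  1.3372e+00]
```

Careful with the scale: shifts go in shares of 0.75 m and turns go in shares of pi rad. That gives: -0.42 m / 0.75 = -0.56, -0.38 m / 0.75 = -0.5067, 0.35 rad / 3.1416 = 0.1114.

Call:
move_arm(plan=[{"delta_pos": [0,0,-0.0667],"turn": [0,0,0.0159],"fingers": 0},{"delta_pos": [-0.0267,-0.0267,-0.1333],"turn": [0,0,0.0477],"fingers": 0},{"delta_pos": [-0.08,-0.08,-0.16],"turn": [0,0,0.0796],"fingers": 0},{"delta_pos": [-0.1333,-0.1333,-0.16],"turn": [0,0,0.1114],"fingers": 0},{"delta_pos": [-0.1867,-0.1867,-0.16],"turn": [0,0,0.1496],"fingers": 0},{"delta_pos": [-0.24,-0.24,-0.16],"turn": [0,0,0.191],"fingers": 0},{"delta_pos": [-0.2933,-0.2933,-0.16],"turn": [0,0,0.2292],"fingers": 0},{"delta_pos": [-0.3467,-0.3467,-0.16],"turn": [0,0,0.2674],"fingers": 0},{"delta_pos": [-0.4,-0.4,-0.16],"turn": [0,0,0.3056],"fingers": 0},{"delta_pos": [-0.4533,-0.4533,-0.16],"turn": [0,0,0.3438],"fingers": 0},{"delta_pos": [-0.5067,-0.5067,-0.16],"turn": [0,0,0.382],"fingers": 0},{"delta_pos": [-0.56,-0.56,-0.16],"turn": [0,0,0.4138],"fingers": 0}])

```text
clock: 1.6
position: [0.4657, 0.0408, 0.3622]
ee_rot: [0.74, 0.673, 0.0, -0.0]
ft_force: [1.3, 0.1, 0.4]
grip_width: 1.0
grasp_force: 0.0
```

```bash
python3 -c "
from h import *
delta([.547,-.136,.33],-6.6)"
```

```text
clock 1.6 pos [0.4657 0.0408 0.3622] delta [-0.1682  0.0978  0.0321] turn [ 0.     -0.0004  0.0198]
```

Converted, -0.168 m / 0.75 = -0.224, -0.15 m / 0.75 = -0.2, 0.02 rad / 3.1416 = 0.0064.

Call:
move_arm(plan=[{"delta_pos": [-0.0667,0.04,0.0133],"turn": [0,0,0.0064],"fingers": 0},{"delta_pos": [-0.1333,0.08,0.0267],"turn": [0,0,0.0064],"fingers": 0},{"delta_pos": [-0.2,0.12,0.04],"turn": [0,0,0.0064],"fingers": 0},{"delta_pos": [-0.224,0.1307,0.0427],"turn": [0,0,0.0064],"fingers": 0},{"delta_pos": [-0.224,0.1307,0.0427],"turn": [0,0,0.0064],"fingers": 0},{"delta_pos": [-0.224,0.1307,0.0427],"turn": [0,0,0.0064],"fingers": 0}])

```text
clock: 2.35
position: [0.5475, -0.1325, 0.3302]
ee_rot: [0.745, 0.667, 0.0, -0.0]
ft_force: [0.2, -0.0, 0.1]
grip_width: 1.001
grasp_force: 0.0
```

```bash
python3 - <<'E'
from h import *
delta([.547,-.136,.177],-6.6)
o=get_obs(); c=camera("wrist"); cv2.imwrite("pics/w1.png",c["color"][...,::-1])
M=c["tool_from_camera"]; print(np.round(M,3).tolist())
v,u=np.mgrid[0:400,0:640]; z=c["range_z"]
P=np.stack([(u-c["cx"])/c["fx"]*z,(v-c["cy"])/c["fy"]*z,z],-1)@M[:3,:3].T+M[:3,3]
W=P@Ro.from_quat(o["ee_rot"]).as_matrix().T+o["position"]; W[z==0]=np.nan
r=c["color"].astype(int)
box=(abs(W[...,0]-.547)<.04)&(abs(W[...,1]+.137)<.075)&(W[...,2]>.165)&(W[...,2]<.21)
br=W[box&(r[...,0]-r[...,2]>50)&(r[...,0]>120)]; wd=W[box&(r[...,0]<120)&(r[...,0]-r[...,2]>20)]
for Q in(br,wd): print(len(Q),cv2.minAreaRect(Q[:,:2].astype(np.float32)),np.percentile(Q,[1,50,99],0).round(4).tolist())
E
```

```text
clock 2.35 pos [ 0.5475 -0.1325  0.3302] delta [-3.700e-03 -1.000e-04  1.532e-01] turn [-0.0003 -0.0007  0.0044]
[[0.0, -0.958, -0.286, 0.073], [1.0, 0.0, -0.001, 0.0], [0.001, -0.286, 0.958, -0.132], [0.0, 0.0, 0.0, 1.0]]
853 ((0.548621654510498, -0.1283634752035141), (0.12209935486316681, 0.01118003111332655), 82.98673248291016) [[0.5396, -0.1875, 0.1768], [0.551, -0.1034, 0.1884], [0.5578, -0.0684, 0.1919]]
1132 ((0.5479342937469482, -0.13372933864593506), (0.13387297093868256, 0.015328501351177692), 83.53022766113281) [[0.5388, -0.197, 0.1788], [0.5477, -0.133, 0.1936], [0.5568, -0.0749, 0.1953]]
```

View pics/w1.png

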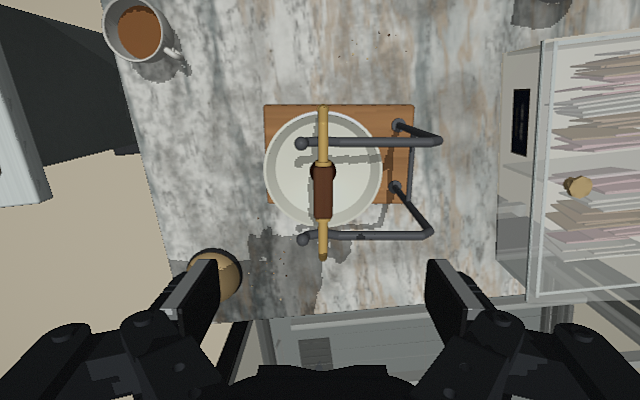

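The wrist view shows the wooden grip midway between the fingers at (323,192), with a hook on each side at rows 142 and 237. The truffle is centred behind it at (322,170). I'll descend onto the grip.

Converted, 0.152 m / 0.75 = 0.2027, 0.135 m / 0.75 = 0.18, 0.004 rad / 3.1416 = 0.0013.

Call:
move_arm(plan=[{"delta_pos": [-0.004,0,0.04],"turn": [0,0,0.0013],"fingers": 0},{"delta_pos": [-0.004,0,0.08],"turn": [0,0,0.0013],"fingers": 0},{"delta_pos": [-0.004,0,0.12],"turn": [0,0,0.0013],"fingers": 0},{"delta_pos": [-0.004,0,0.1533],"turn": [0,0,0.0013],"fingers": 0},{"delta_pos": [-0.004,0,0.18],"turn": [0,0,0.0013],"fingers": 0},{"delta_pos": [-0.004,0,0.1933],"turn": [0,0,0.0013],"fingers": 0},{"delta_pos": [-0.004,0,0.2027],"turn": [0,0,0.0013],"fingers": 0},{"delta_pos": [-0.004,0,0.2027],"turn": [0,0,0.0013],"fingers": 0},{"delta_pos": [-0.004,0,0.2027],"turn": [0,0,0.0013],"fingers": 0.4},{"delta_pos": [-0.004,0,0.2027],"turn": [0,0,0.0013],"fingers": 0.55},{"delta_pos": [-0.004,0,0.2027],"turn": [0,0,0.0013],"fingers": 0.65},{"delta_pos": [-0.004,0,0.2027],"turn": [0,0,0.0013],"fingers": 0.7}], force=50)

```text
clock: 3.9
position: [0.5473, -0.1367, 0.1784]
ee_rot: [0.747, 0.665, 0.0, 0.0]
ft_force: [-0.5, 0.5, -0.7]
grip_width: 0.296
grasp_force: 0.0
```

Call:
move_arm(plan=[{"delta_pos": [0,0,0],"turn": [0,0,0],"fingers": 0.74},{"delta_pos": [0,0,0],"turn": [0,0,0],"fingers": 0.77},{"delta_pos": [0,0,0],"turn": [0,0,0],"fingers": 0.8},{"delta_pos": [0,0,0],"turn": [0,0,0],"fingers": 0.83},{"delta_pos": [0,0,0],"turn": [0,0,0],"fingers": 0.87},{"delta_pos": [0,0,0],"turn": [0,0,0],"fingers": 1},{"delta_pos": [0,0,0],"turn": [0,0,0],"fingers": 1},{"delta_pos": [0,0,0],"turn": [0,0,0],"fingers": 1}])

```text
clock: 4.9
position: [0.5474, -0.1367, 0.1784]
ee_rot: [0.747, 0.665, 0.0, 0.0]
ft_force: [2.6, -1.0, 0.5]
grip_width: 0.178
grasp_force: 49.8
```

```bash
python3 - <<'E'
from h import *
delta([.548,-.135,.177],-6.6)
c=camera("scene"); cv2.imwrite("pics/s2.png",cv2.resize(c["color"][150:300,320:470],None,fx=4,fy=4)[...,::-1])
E
```

```text
clock 4.9 pos [ 0.5474 -0.1367  0.1784] delta [0.0017 0.0004 0.0014] turn [ 0.0005 -0.     -0.0008]
```

View pics/s2.png

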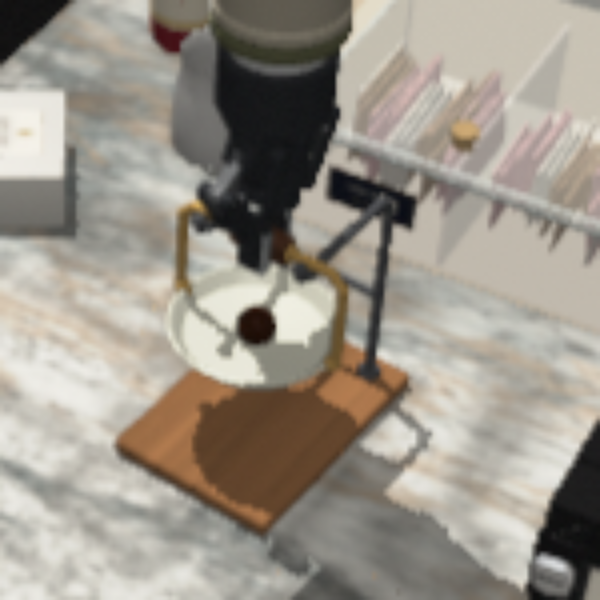

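The pads hold the wooden grip at 50 N and the truffle is still centred at (256,325). I'll lift it slowly.

Converted, -0.028 m / 0.75 = -0.0373, -0.027 m / 0.75 = -0.036.

Call:
move_arm(plan=[{"delta_pos": [0,0,-0.0013],"turn": [0,0,0],"fingers": 1},{"delta_pos": [0,0,-0.004],"turn": [0,0,0],"fingers": 1},{"delta_pos": [0,0,-0.008],"turn": [0,0,0],"fingers": 1},{"delta_pos": [0,0,-0.0133],"turn": [0,0,0],"fingers": 1},{"delta_pos": [0,0,-0.0187],"turn": [0,0,0],"fingers": 1},{"delta_pos": [0,0,-0.024],"turn": [0,0,0],"fingers": 1},{"delta_pos": [0,0,-0.0293],"turn": [0,0,0],"fingers": 1},{"delta_pos": [0,0,-0.0333],"turn": [0,0,0],"fingers": 1},{"delta_pos": [0,0,-0.036],"turn": [0,0,0],"fingers": 1},{"delta_pos": [0,0,-0.0373],"turn": [0,0,0],"fingers": 1},{"delta_pos": [0,0,-0.0373],"turn": [0,0,0],"fingers": 1},{"delta_pos": [0,0,-0.0373],"turn": [0,0,0],"fingers": 1}])

```text
clock: 6.45
position: [0.5472, -0.1366, 0.2061]
ee_rot: [0.747, 0.665, -0.0, -0.0]
ft_force: [-0.2, -0.2, -3.5]
grip_width: 0.179
grasp_force: 49.3
```

```bash
cat >> h.py <<'E'
def state(tag,view=True):
    """tray tilt from plate rim / truffle position relative to the rim, from the scene view"""
    c=camera("scene"); W=cloud(c); o=get_obs(); p=o["position"]; r=c["color"].astype(int)
    d=np.hypot(W[...,0]-p[0],W[...,1]-p[1]); zt=p[2]-.093
    pl=W[(d<.064)&(W[...,2]>zt)&(W[...,2]<zt+.035)&(r.min(-1)>150)]
    A=np.c_[pl[:,:2]-p[:2],np.ones(len(pl))]; k=np.linalg.lstsq(A,pl[:,2]-zt,rcond=None)[0]
    tr=W[(d<.05)&(W[...,2]>zt+.005)&(W[...,2]<zt+.05)&(r.max(-1)<75)]
    print("plate mid",(pl.min(0)+pl.max(0))/2,"slope",k.round(3),len(pl),"truffle",np.median(tr,0) if len(tr) else None,len(tr),"tcp",p,"F",o["ft_force"].round(1))
    if view: cv2.imwrite(f"pics/{tag}.png",cv2.resize(c["color"][130:310,200:480],None,fx=2.8,fy=2.8)[...,::-1])
E
python3 -c "
from h import *
state('s3')"
```

```text
plate mid [ 0.54735883 -0.12388125  0.12978406] slope [0.019 0.049 0.014] 629 truffle [ 0.53971346 -0.1375864   0.14200818] 70 tcp [ 0.54715888 -0.13663253  0.20617066] F [-0.2  0.5 -3.5]
```

View pics/s3.png

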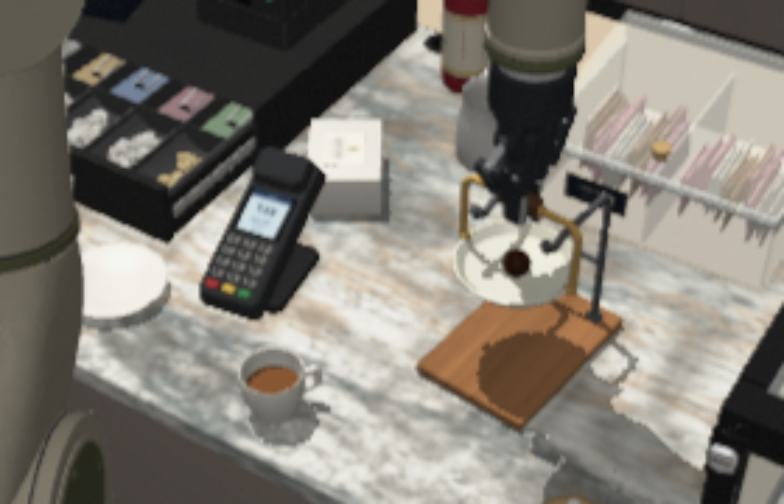

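The tray is lifted and level, the crossbar is above the hook tips, and the truffle is centred at (516,263). Next I'll draw it towards the stand's -x.

Converted, -0.04 m / 0.75 = -0.0533, -0.025 m / 0.75 = -0.0333.

Call:
move_arm(plan=[{"delta_pos": [0,-0.0013,0],"turn": [0,0,0],"fingers": 1},{"delta_pos": [0,-0.004,0],"turn": [0,0,0],"fingers": 1},{"delta_pos": [0,-0.008,0],"turn": [0,0,0],"fingers": 1},{"delta_pos": [0,-0.0133,0],"turn": [0,0,0],"fingers": 1},{"delta_pos": [0,-0.02,0],"turn": [0,0,0],"fingers": 1},{"delta_pos": [0,-0.0267,0],"turn": [0,0,0],"fingers": 1},{"delta_pos": [0,-0.0333,0],"turn": [0,0,0],"fingers": 1},{"delta_pos": [0,-0.04,0],"turn": [0,0,0],"fingers": 1},{"delta_pos": [0,-0.0453,0],"turn": [0,0,0],"fingers": 1},{"delta_pos": [0,-0.0493,0],"turn": [0,0,0],"fingers": 1},{"delta_pos": [0,-0.052,0],"turn": [0,0,0],"fingers": 1},{"delta_pos": [0,-0.0533,0],"turn": [0,0,0],"fingers": 1}])

```text
clock: 8.0
position: [0.5075, -0.132, 0.2063]
ee_rot: [0.747, 0.665, 0.0, 0.0]
ft_force: [0.3, 0.6, -2.7]
grip_width: 0.178
grasp_force: 49.3
```

Converted, -0.058 m / 0.75 = -0.0773, -0.057 m / 0.75 = -0.076.

Call:
move_arm(plan=[{"delta_pos": [0,-0.0013,0],"turn": [0,0,0],"fingers": 1},{"delta_pos": [0,-0.0053,0],"turn": [0,0,0],"fingers": 1},{"delta_pos": [0,-0.012,0],"turn": [0,0,0],"fingers": 1},{"delta_pos": [0,-0.02,0],"turn": [0,0,0],"fingers": 1},{"delta_pos": [0,-0.0293,0],"turn": [0,0,0],"fingers": 1},{"delta_pos": [0,-0.04,0],"turn": [0,0,0],"fingers": 1},{"delta_pos": [0,-0.0507,0],"turn": [0,0,0],"fingers": 1},{"delta_pos": [0,-0.06,0],"turn": [0,0,0],"fingers": 1},{"delta_pos": [0,-0.068,0],"turn": [0,0,0],"fingers": 1},{"delta_pos": [0,-0.0733,0],"turn": [0,0,0],"fingers": 1},{"delta_pos": [0,-0.076,0],"turn": [0,0,0],"fingers": 1},{"delta_pos": [0,-0.0773,0],"turn": [0,0,0],"fingers": 1}])

```text
clock: 9.5
position: [0.4499, -0.1253, 0.2063]
ee_rot: [0.747, 0.665, 0.0, 0.0]
ft_force: [-0.0, 0.7, -3.5]
grip_width: 0.18
grasp_force: 49.3
```

```bash
python3 -c "
from h import *
state('s4')
delta([.43,.08,.27],38)
delta([.412,.278,.27],83.4)"
```

```text
plate mid [ 0.44897912 -0.11142106  0.13028623] slope [0.025 0.047 0.013] 799 truffle [ 0.44350748 -0.12696905  0.1423156 ] 77 tcp [ 0.44980095 -0.12533416  0.20626946] F [-0.3 -0.7 -3.1]
clock 9.55 pos [ 0.4498 -0.1253  0.2063] delta [ 0.2017 -0.0434 -0.0637] turn [-0.000e+00 -1.000e-04 -7.793e-01]
clock 9.55 pos [ 0.4498 -0.1253  0.2063] delta [ 0.3962 -0.0843 -0.0637] turn [-0.0000e+00 -1.0000e-04 -1.5717e+00]
```

View pics/s4.png

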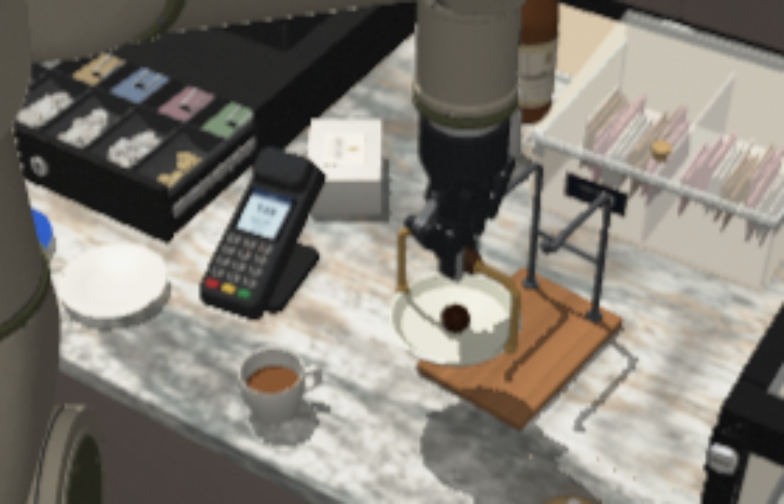

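The tray is fully clear of the hooks and level, with the truffle centred at (455,318). I'll raise it above the card reader.

Converted, -0.065 m / 0.75 = -0.0867, -0.05 m / 0.75 = -0.0667.

Call:
move_arm(plan=[{"delta_pos": [0,0,-0.0013],"turn": [0,0,0],"fingers": 1},{"delta_pos": [0,0,-0.0053],"turn": [0,0,0],"fingers": 1},{"delta_pos": [0,0,-0.012],"turn": [0,0,0],"fingers": 1},{"delta_pos": [0,0,-0.0213],"turn": [0,0,0],"fingers": 1},{"delta_pos": [0,0,-0.032],"turn": [0,0,0],"fingers": 1},{"delta_pos": [0,0,-0.044],"turn": [0,0,0],"fingers": 1},{"delta_pos": [0,0,-0.056],"turn": [0,0,0],"fingers": 1},{"delta_pos": [0,0,-0.0667],"turn": [0,0,0],"fingers": 1},{"delta_pos": [0,0,-0.076],"turn": [0,0,0],"fingers": 1},{"delta_pos": [0,0,-0.0827],"turn": [0,0,0],"fingers": 1},{"delta_pos": [0,0,-0.0853],"turn": [0,0,0],"fingers": 1},{"delta_pos": [0,0,-0.0867],"turn": [0,0,0],"fingers": 1}])

```text
clock: 11.05
position: [0.4498, -0.1253, 0.2712]
ee_rot: [0.747, 0.665, -0.0, -0.0]
ft_force: [-0.4, 1.0, -2.7]
grip_width: 0.177
grasp_force: 49.3
```

Converted, 0.075 m / 0.75 = 0.1, 0.073 m / 0.75 = 0.0973, -0.33 rad / 3.1416 = -0.105.

Call:
move_arm(plan=[{"delta_pos": [0.0013,0,0],"turn": [0,0,-0.0016],"fingers": 1},{"delta_pos": [0.0053,0,0],"turn": [0,0,-0.0064],"fingers": 1},{"delta_pos": [0.012,-0.0013,0],"turn": [0,0,-0.0127],"fingers": 1},{"delta_pos": [0.0213,-0.0027,0],"turn": [0,0,-0.0223],"fingers": 1},{"delta_pos": [0.0333,-0.0053,0],"turn": [0,0,-0.035],"fingers": 1},{"delta_pos": [0.0467,-0.008,0],"turn": [0,0,-0.0477],"fingers": 1},{"delta_pos": [0.06,-0.0107,0],"turn": [0,0,-0.0605],"fingers": 1},{"delta_pos": [0.0733,-0.0133,0],"turn": [0,0,-0.0732],"fingers": 1},{"delta_pos": [0.084,-0.016,0],"turn": [0,0,-0.0859],"fingers": 1},{"delta_pos": [0.092,-0.0173,0],"turn": [0,0,-0.0955],"fingers": 1},{"delta_pos": [0.0973,-0.0187,0],"turn": [0,0,-0.1019],"fingers": 1},{"delta_pos": [0.1,-0.02,0],"turn": [0,0,-0.105],"fingers": 1}])

```text
clock: 12.55
position: [0.4437, -0.049, 0.2713]
ee_rot: [0.627, 0.779, 0.0, 0.0]
ft_force: [0.6, -0.1, -2.7]
grip_width: 0.175
grasp_force: 49.3
```

```bash
python3 -c "
from h import *
state('s5',False)
delta([.43,.08,.27],38)
delta([.412,.278,.27],83.4)"
```

```text
plate mid [ 0.44368594 -0.04782714  0.19380128] slope [0.016 0.032 0.014] 753 truffle [ 0.43701332 -0.05183148  0.20705981] 72 tcp [ 0.44354208 -0.04885939  0.27125572] F [ 0.1 -0.7 -3.2]
clock 12.6 pos [ 0.4435 -0.0489  0.2713] delta [0.1288 0.0143 0.0013] turn [-1.000e-04 -1.000e-04 -4.483e-01]
clock 12.6 pos [ 0.4435 -0.0489  0.2713] delta [0.3261 0.0389 0.0013] turn [-0.0000e+00 -2.0000e-04 -1.2407e+00]
```

Converted, 0.105 m / 0.75 = 0.14, 0.102 m / 0.75 = 0.136, -0.4 rad / 3.1416 = -0.1273.

Call:
move_arm(plan=[{"delta_pos": [0.0013,0,0],"turn": [0,0,-0.0016],"fingers": 1},{"delta_pos": [0.0067,0.0013,0],"turn": [0,0,-0.0064],"fingers": 1},{"delta_pos": [0.016,0.0013,0],"turn": [0,0,-0.0159],"fingers": 1},{"delta_pos": [0.0293,0.0027,0],"turn": [0,0,-0.0286],"fingers": 1},{"delta_pos": [0.0453,0.0053,0],"turn": [0,0,-0.0446],"fingers": 1},{"delta_pos": [0.0627,0.0067,0],"turn": [0,0,-0.0605],"fingers": 1},{"delta_pos": [0.0813,0.0093,0],"turn": [0,0,-0.0764],"fingers": 1},{"delta_pos": [0.1,0.012,0],"turn": [0,0,-0.0923],"fingers": 1},{"delta_pos": [0.116,0.0133,0],"turn": [0,0,-0.105],"fingers": 1},{"delta_pos": [0.128,0.0147,0],"turn": [0,0,-0.1146],"fingers": 1},{"delta_pos": [0.136,0.016,0],"turn": [0,0,-0.1225],"fingers": 1},{"delta_pos": [0.14,0.0173,0],"turn": [0,0,-0.1273],"fingers": 1}])

```text
clock: 14.1
position: [0.4341, 0.0565, 0.2713]
ee_rot: [0.46, 0.888, 0.0, 0.0]
ft_force: [-0.3, 0.8, -3.3]
grip_width: 0.174
grasp_force: 49.3
```

```bash
python3 -c "
from h import *
state('s6',False)
delta([.412,.278,.27],83.4)"
```

```text
plate mid [0.4343548  0.05795497 0.1943187 ] slope [0.029 0.003 0.015] 712 truffle [0.42643274 0.05184196 0.20692638] 67 tcp [0.43414662 0.05672539 0.27128623] F [ 0.5  0.1 -3.3]
clock 14.15 pos [0.4341 0.0567 0.2713] delta [0.1934 0.1097 0.0013] turn [ 1.000e-04 -0.000e+00 -8.399e-01]
```

Converted, 0.096 m / 0.75 = 0.128, 0.093 m / 0.75 = 0.124, -0.42 rad / 3.1416 = -0.1337.

Call:
move_arm(plan=[{"delta_pos": [0.0013,0.0013,0],"turn": [0,0,-0.0016],"fingers": 1},{"delta_pos": [0.0053,0.0027,0],"turn": [0,0,-0.0064],"fingers": 1},{"delta_pos": [0.0133,0.008,0],"turn": [0,0,-0.0159],"fingers": 1},{"delta_pos": [0.0253,0.0147,0],"turn": [0,0,-0.0286],"fingers": 1},{"delta_pos": [0.04,0.0227,0],"turn": [0,0,-0.0446],"fingers": 1},{"delta_pos": [0.056,0.032,0],"turn": [0,0,-0.0605],"fingers": 1},{"delta_pos": [0.0733,0.0413,0],"turn": [0,0,-0.0764],"fingers": 1},{"delta_pos": [0.0893,0.0507,0],"turn": [0,0,-0.0923],"fingers": 1},{"delta_pos": [0.104,0.0587,0],"turn": [0,0,-0.105],"fingers": 1},{"delta_pos": [0.116,0.0653,0],"turn": [0,0,-0.1178],"fingers": 1},{"delta_pos": [0.124,0.0707,0],"turn": [0,0,-0.1273],"fingers": 1},{"delta_pos": [0.128,0.0733,0],"turn": [0,0,-0.1337],"fingers": 1}])

```text
clock: 15.65
position: [0.4237, 0.1667, 0.2713]
ee_rot: [0.264, 0.964, -0.0, -0.0]
ft_force: [0.3, 0.1, -2.5]
grip_width: 0.177
grasp_force: 49.3
```

```bash
python3 -c "
from h import *
state('s7',False)
delta([.412,.278,.27],83.4)"
```

```text
plate mid [0.42394049 0.16898255 0.19384671] slope [0.038 0.021 0.014] 707 truffle [0.41693713 0.16181319 0.20670495] 66 tcp [0.4236858  0.16696978 0.27126341] F [-0.1  1.  -3.3]
clock 15.7 pos [0.4237 0.167  0.2713] delta [0.0666 0.0896 0.0013] turn [ 0.000e+00 -1.000e-04 -4.192e-01]
```

Converted, 0.089 m / 0.75 = 0.1187, 0.021 m / 0.75 = 0.028, -0.42 rad / 3.1416 = -0.1337.

Call:
move_arm(plan=[{"delta_pos": [0.0013,0.0013,0],"turn": [0,0,-0.0016],"fingers": 1},{"delta_pos": [0.004,0.0053,0],"turn": [0,0,-0.0064],"fingers": 1},{"delta_pos": [0.0093,0.0133,0],"turn": [0,0,-0.0159],"fingers": 1},{"delta_pos": [0.0173,0.024,0],"turn": [0,0,-0.0286],"fingers": 1},{"delta_pos": [0.028,0.0373,0],"turn": [0,0,-0.0446],"fingers": 1},{"delta_pos": [0.04,0.0533,0],"turn": [0,0,-0.0605],"fingers": 1},{"delta_pos": [0.052,0.0693,0],"turn": [0,0,-0.0764],"fingers": 1},{"delta_pos": [0.0627,0.084,0],"turn": [0,0,-0.0923],"fingers": 1},{"delta_pos": [0.072,0.0973,0],"turn": [0,0,-0.105],"fingers": 1},{"delta_pos": [0.08,0.108,0],"turn": [0,0,-0.1178],"fingers": 1},{"delta_pos": [0.0853,0.116,0],"turn": [0,0,-0.1273],"fingers": 1},{"delta_pos": [0.088,0.1187,0],"turn": [0,0,-0.1337],"fingers": 1}])

```text
clock: 17.2
position: [0.4125, 0.277, 0.2712]
ee_rot: [0.058, 0.998, -0.0, -0.0]
ft_force: [0.8, -0.3, -2.5]
grip_width: 0.176
grasp_force: 49.3
```

Converted, 0.075 m / 0.75 = 0.1, 0.073 m / 0.75 = 0.0973.

Call:
move_arm(plan=[{"delta_pos": [0,0,0.0013],"turn": [0,0,0],"fingers": 1},{"delta_pos": [0,0,0.0067],"turn": [0,0,0],"fingers": 1},{"delta_pos": [0,0,0.0147],"turn": [0,0,0],"fingers": 1},{"delta_pos": [0,0,0.0253],"turn": [0,0,0],"fingers": 1},{"delta_pos": [0,0,0.0373],"turn": [0,0,0],"fingers": 1},{"delta_pos": [0,0,0.0507],"turn": [0,0,0],"fingers": 1},{"delta_pos": [0,0,0.064],"turn": [0,0,0],"fingers": 1},{"delta_pos": [0,0,0.076],"turn": [0,0,0],"fingers": 1},{"delta_pos": [0,0,0.0853],"turn": [0,0,0],"fingers": 1},{"delta_pos": [0,0,0.092],"turn": [0,0,0],"fingers": 1},{"delta_pos": [0,0,0.0973],"turn": [0,0,0],"fingers": 1},{"delta_pos": [0,0,0.1],"turn": [0,0,0],"fingers": 1}])

```text
clock: 18.7
position: [0.4125, 0.2767, 0.1962]
ee_rot: [0.058, 0.998, 0.0, 0.0]
ft_force: [0.6, -0.5, -3.1]
grip_width: 0.182
grasp_force: 49.3
```

Call:
move_arm(plan=[{"delta_pos": [0,0,0],"turn": [0,0,0],"fingers": 1},{"delta_pos": [0,0,0],"turn": [0,0,0],"fingers": 1},{"delta_pos": [0,0,0],"turn": [0,0,0],"fingers": 1},{"delta_pos": [0,0,0],"turn": [0,0,0],"fingers": 1},{"delta_pos": [0,0,0],"turn": [0,0,0],"fingers": 1},{"delta_pos": [0,0,0],"turn": [0,0,0],"fingers": 1},{"delta_pos": [0,0,0],"turn": [0,0,0],"fingers": 1},{"delta_pos": [0,0,0],"turn": [0,0,0],"fingers": 1}])

```text
clock: 19.7
position: [0.4125, 0.2767, 0.1963]
ee_rot: [0.058, 0.998, 0.0, 0.0]
ft_force: [-0.5, -0.5, -3.5]
grip_width: 0.173
grasp_force: 49.3
```

```bash
python3 -c "
from h import *
state('s8',False)
delta([.412,.278,.195],83.4)
c=camera('scene'); d=camera('top')
f=lambda i:cv2.resize(i,(390,390),interpolation=cv2.INTER_CUBIC)
cv2.imwrite('pics/f.png',np.hstack([f(c['color'][130:280,170:320]),f(d['color'][185:305,195:315])])[...,::-1])"
```

```text
plate mid [0.41238674 0.27963369 0.11883329] slope [0.035 0.009 0.014] 597 truffle [0.40528804 0.27060406 0.13126432] 57 tcp [0.41248489 0.27667392 0.19629759] F [-0.6  0.2 -3.9]
clock 19.75 pos [0.4125 0.2767 0.1963] delta [0.0006 0.0013 0.0013] turn [ 0.0001 -0.0001 -0.0016]
```

View pics/f.png

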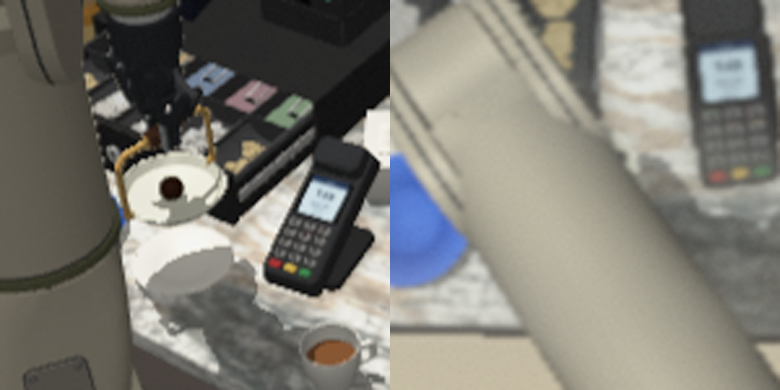

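The tray hangs level over the saucer with the truffle centred at (171,187), the bail a quarter turn round, and everything at rest. Handing in.

```bash
python3 -c "
from workcell import hand_in
print(hand_in())"
```

```text
the job is handed in; nothing more can be done
None
```

I lifted the tray off its hooks, turned it a quarter turn and handed in with it held level about 10 cm above the saucer's centre, truffle centred, at about 20 s; no verdict was returned.

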